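Change-out of a push-to-release water-filter cartridge

ROBOT

A 6-joint arm with a two-finger parallel gripper is mounted at the origin on the work surface. World frame = base frame: x ahead of the robot, y to its left, z up, the work surface at z = 0. Lengths are in mm, angles in rad, forces in N, time in s.
With the tool pointing down it reaches from about 375 to 975 mm from the base axis. Payload 3.8 kg.
Tool frame: the origin (TCP) lies at the centre of the arm's flange, where the gripper is bolted on; the fingertips stand 173 mm ahead of it and the grasp point (between the pads) lies 155 mm ahead of it (env.tips_ahead is the distance from the TCP to the fingertips, in mm); z points along the fingers, y is the direction in which the jaws open and shut (so a half turn about z gives the same grasp; the last joint's range is limited). The gripper opens to 85 mm and grips with 20 to 120 N. Pads are 22 mm wide; open, the fingers measure 114 mm over their backs; the gripper's body (76 mm by 85 mm) begins 54 mm behind the grasp point. The pads swing forward as they close: fully open they stand 13 mm farther back than shut.
Start: joints at [1.098, 0.264, 1.604, -0, 1.274, -0.037], TCP at [284.939, 611.906, 404.68] pointing down, gripper open.
Joint ranges: [-2.63, 2.63], [-0.94, 2.18], [0.31, 2.57], [-1.31, 4.45], [0, 2.66], [-2.55, 2.55]. Speed limits (rad/s): [2.57, 2.57, 3.14, 3.14, 3.14, 3.14].

INTERFACE

Orientations are given as a unit quaternion [x, y, z, w].
In Python, from plant import env gives the robot as it stands. The module is installed in compiled form; this text tells all that it offers.
- The arm moves only by the tool jog_arm, never from a script. Its argument "commands" is a list that holds one entry, the list of rows, each a list of 7 numbers: the turn, a rotation vector about the tool's x, y, z in degrees, then the shift along the tool's x, y, z in cm, then the opening, from 0 (shut) to 1 (fully open). In form: [[[rx, ry, rz, dx, dy, dz, hand], ...]]. A call has 1 to 10 rows; each row is the pose to reach, as a shift and turn from the pose commanded when the call began, along the tool's axes at that moment; what a row does not reach only later rows make up. A row lasts 1/8 s, in which the tool goes at most 62.5 mm and 10.7 degrees, less where a joint would pass 70% of its speed; a pose out of reach is approached as far as the arm can. A call with a gripper value outside its range is refused whole. The fingers move at their own pace and stop on an object; "newtons" is the grip in N (left out, the last holds). Time passes only in rows, so rows that repeat a pose let the fingers close. It gives the time, the measured TCP pose, the force and the opening at its end, in the units of the state.
- env.sense(): the state, without advancing time (a new reading comes with each control period).
- env.get_image(name): name is "side" or "top"; returns a dict with "frame" (400x640x3 uint8, blue, green, red), "z_map" (400x640 float32, mm along the optical axis (not along the pixel's ray), 0 where there is no reading), "K" (3x3 intrinsics, pixels), "rvec" (rotation vector, rad) and "tvec" (3), from world to camera coordinates, as OpenCV has them. Camera axes: x right, y down, z forward; pixel columns grow to the right and rows downward; lengths in mm; the calibration is good to about 2 mm. A picture is of the moment at which its call begins.
- env.finish_job(): hands the job in, once; it reports no verdict.
Trained networks look in a picture, given as the dict that the camera call returned (one of the last four; its "shot" number tells which), for a name from the list of things; names that differ only in an ending like _2 or _b are one class to them, and where a whole thing is asked for, a point or a joint stands for the part that bears it (a point fixed in the world has none). Each returns a list of dicts, best first, with "conf" (0 to 1); they miss things now and then, are a little off and sometimes report something else, mostly with a low value. They report only what shows in the picture. A call takes as long as a camera call. They do not tell look-alikes from the thing itself.
- env.cut_out(picture, target): "pixels" (400x640 bool, what is visible of it) and "centre" ([column, row] in pixels, amid what is visible of it).
- env.mark_of(picture, target): "centre" ([column, row] in pixels: a listed point, or the origin of a listed thing).
The state is a dict: "t": time; "joint_positions": joint angles; "joint_vel": joint speeds; "joint_efforts": joint torques, N m; "position": TCP position; "orientation": TCP orientation; "force": force on the tool from outside, world axes, zero at the start; "ft_torque": the same for the moment, N m; "width": opening from 0.0 (shut) to 1.0 (fully open).
Only numpy, scipy, OpenCV 4.12 (cv2) and the standard library are available. Lean on these libraries where they do the work, as an engineer would, in place of code of your own. Each camera call takes 0.05 s, during which the arm holds its last target.

TASK

The round water-filter cartridge is spent. Press its cap straight down into its dock until it stops, let it spring up, then lift it out and stand it upright on the serving tray, inside the rim. Leave the square cartridge latched in its own dock.

Things in the scene. Friction and masses are not known exactly. Their poses are not given: they have to be found in the camera images.
- round_mid (a point): Centre (half-way up) of the round white cartridge: upright cylinder 50 mm across, 60 mm tall, 130 g (varies), z up; its top 8 mm taper to a flat cap face 38 mm across, 30 mm above this point. It starts latched in a fixed 90 x 90 mm aluminium dock (rim 75 mm above the counter, round well 53 mm across), cap face 7 mm above the rim; sprung out 37 mm above, loose, its foot 23 mm below the rim.
- round_carrier (a joint): Height (m) of the spring carrier under the round cartridge: 0 latched, about -0.005 pressed to the stop, about +0.030 sprung out. Pressing the cap about 5 mm down to its stop (3 to 5 N, then solid) releases it; when the press is taken away it rises within a second and stays out. Pressed under 2 mm, it stays latched.
- square_mid (a point): Centre (half-way up) of the square cartridge, a bystander: 48 x 48 x 60 mm, white, with a square cap, latched in an identical push-to-release dock (90 x 90 mm, rim 75 mm above the counter), its cap 7 mm above the rim. It is to stay latched.
- tray: Dark brown serving tray, fixed, open on top: 200 mm along its own x, 260 mm along its own y, 18 mm tall at the rim, walls and floor 5 mm thick. Origin at the centre of its underside, on the counter (so its inner floor is 5 mm above the origin); z up.
Not all that is in view belongs to the job. Leave any blue look-alike of the part that bears round_mid alone. What is shaped like the part that bears round_carrier but yellow is not meant.

How it is judged:
By the outcome, as a careful person would: the job done as asked, in the order asked, and still so for the second after the job is handed in, with the robot touching nothing.
It also fails if it takes over 48 s, if anything falls off the work surface, if the arm or the gripper's body presses on something with over 40 N, if the wrist force passes 120 N, or if a joint passes its speed limit or range.

## Working session

There is one attempt and no reset: what is moved stays moved. The work goes in short steps, Python scripts to look and compute and a tool call to move; the robot and the scene stay as the last step left them, time stands still between calls to the robot, and variables do not carry over. Pictures are saved under pics/ and viewed, and the job is handed in when it is done.

Besides the shell and the picture viewer there is one more tool, called after "Call:" as name(argument=value, ...), one argument or row to a line, values as JSON. jog_arm: Moves the arm, as the interface text tells. Its arguments: {"type":"object","properties":{"commands":{"type":"array","items":{"type":"array","items":{"type":"array","items":{"type":"number"}}}},"newtons":{"type":"number"}},"required":["commands"]}

```bash
mkdir -p pics; python3 - <<'E'
from plant import env
import cv2,numpy as np
s=env.sense(); print({k:np.round(v,3).tolist() for k,v in s.items()})
for n in("side","top"):
    p=env.get_image(n); cv2.imwrite(f"pics/{n}0.png",p["frame"])
    print(n,p["K"].tolist(),p["rvec"],p["tvec"],p["shot"])
    for t in("round_mid","round_carrier","square_mid","tray"):
        for m in env.mark_of(p,t): print(" mark",t,np.round(m["centre"],1),round(m["conf"],2))
        for m in env.cut_out(p,t): print(" cut",t,np.round(m["centre"],1),round(m["conf"],2),m["pixels"].sum())
print(env.sense()["t"])
E
```

```text
{'t': 0.0, 'joint_positions': [1.098, 0.265, 1.605, 0.0, 1.274, -0.037], 'joint_vel': [-0.0, 0.001, 0.0, -0.0, -0.001, 0.0], 'joint_efforts': [-0.0, -51.512, -36.731, -0.0, 0.013, -0.0], 'position': [284.781, 611.595, 403.317], 'orientation': [0.216, 0.976, -0.001, -0.0], 'force': [0.329, -0.495, 0.639], 'ft_torque': [-0.016, -0.022, -0.018], 'width': 1.001}
side [[412.7267036360174, 0.0, 321.57883773203963], [0.0, 412.7267036360174, 198.60920445314284], [0.0, 0.0, 1.0]] [ 0.81340748 -2.41515868  1.22190485] [389.49417283 244.23515478 516.94181256] 1
 mark round_mid [271.9 186.3] 0.96
 mark round_mid [369.7 234.3] 0.65
 mark round_mid [296.4 208.1] 0.61
 cut round_mid [268.  180.3] 0.9 539
 cut round_mid [297.1 198.3] 0.72 373
 cut round_mid [371.4 232.2] 0.72 929Traceback (most recent call last):
  File "<stdin>", line 8, in <module>
ValueError: it knows: round_mid, square_mid, tray
```

```bash
cat > h.py <<'E'
from plant import env
import cv2,numpy as np
def cam(p):
    R=cv2.Rodrigues(np.array(p["rvec"]))[0]; return R,np.array(p["tvec"]).ravel(),np.array(p["K"])
def world_map(p):
    R,t,K=cam(p); z=p["z_map"].astype(float); v,u=np.indices(z.shape)
    c=np.stack([(u-K[0,2])/K[0,0]*z,(v-K[1,2])/K[1,1]*z,z],-1)
    w=(c-t)@R; w[z==0]=np.nan; return w
def ray_at(p,uv,h):
    R,t,K=cam(p); d=R.T@np.linalg.inv(K)@np.array([uv[0],uv[1],1.]); o=-R.T@t
    return o+d*(h-o[2])/d[2]
E
python3 - <<'E'
from h import *
for n in("side","top"):
    p=env.get_image(n); cv2.imwrite(f"pics/{n}0.png",p["frame"])
    np.savez(f"{n}0.npz",**{k:p[k] for k in("frame","z_map","K","rvec","tvec")})
    W=world_map(p)
    print(n,p["shot"])
    for t in("round_mid","square_mid","tray"):
        for m in env.mark_of(p,t): print(" mark",t,np.round(m["centre"],1),round(m["conf"],2), np.round(ray_at(p,m["centre"],0 if t=="tray" else 52)))
        for m in env.cut_out(p,t):
            w=W[m["pixels"]]; w=w[~np.isnan(w[:,0])]
            print(" cut",t,np.round(m["centre"],1),round(m["conf"],2),m["pixels"].sum(),np.round(np.percentile(w,[3,50,97],axis=0)).tolist(), p["frame"][m["pixels"]].mean(0).round())
print(env.sense()["t"])
E
```

```text
side 2
 mark round_mid [299.1 208.5] 0.72 [540.   6.  52.]
 mark round_mid [368.8 233. ] 0.67 [400. -12.  52.]
 mark round_mid [271.4 182.3] 0.64 [642. -28.  52.]
 cut round_mid [268.5 182.2] 0.93 544 [[637.0, -53.0, 6.0], [654.0, -25.0, 53.0], [678.0, -13.0, 62.0]] [103.  62.  47.]
 cut round_mid [298.2 198. ] 0.67 393 [[521.0, -12.0, 74.0], [539.0, 11.0, 82.0], [560.0, 28.0, 84.0]] [122. 124. 124.]
 cut round_mid [368.7 231.4] 0.6 943 [[392.0, -49.0, 6.0], [407.0, -22.0, 49.0], [434.0, -10.0, 62.0]] [97. 57. 42.]
 mark square_mid [175.3 276.5] 0.78 [581. 247.  52.]
 cut square_mid [170.2 264.5] 0.63 782 [[559.0, 225.0, 73.0], [576.0, 250.0, 82.0], [602.0, 271.0, 84.0]] [132. 134. 135.]
 mark tray [365.4 169.2] 0.79 [ 560. -251.    0.]
 cut tray [366.5 171.4] 0.63 5726 [[451.0, -374.0, 4.0], [550.0, -233.0, 6.0], [660.0, -119.0, 19.0]] [39. 42. 50.]
top 3
 mark round_mid [330.2 132.1] 0.94 [658. -40.  52.]
 mark round_mid [327.6 242.3] 0.71 [414. -37.  52.]
 mark round_mid [311.1 183.1] 0.66 [544.   1.  52.]
 cut round_mid [328.5 242.7] 0.83 419 [[393.0, -55.0, 49.0], [415.0, -33.0, 58.0], [437.0, -11.0, 63.0]] [112.  62.  34.]
 cut round_mid [326.9 134.3] 0.69 430 [[636.0, -55.0, 26.0], [655.0, -35.0, 58.0], [680.0, -15.0, 63.0]] [101.  51.  24.]
 cut round_mid [310.5 184.1] 0.63 381 [[521.0, -14.0, 74.0], [541.0, 6.0, 81.0], [562.0, 27.0, 85.0]] [105. 104. 104.]
 mark square_mid [201.  163.1] 0.97 [585. 244.  52.]
 cut square_mid [197.2 163.3] 0.8 511 [[556.0, 223.0, 69.0], [579.0, 246.0, 80.0], [604.0, 270.0, 85.0]] [114. 112. 112.]
 mark tray [416.4 177.8] 0.9 [ 565. -242.    0.]
 cut tray [418.1 178.2] 0.94 10011 [[457.0, -368.0, -0.0], [558.0, -243.0, 4.0], [658.0, -120.0, 18.0]] [29. 33. 45.]
0.85
```

View pics/side0.png

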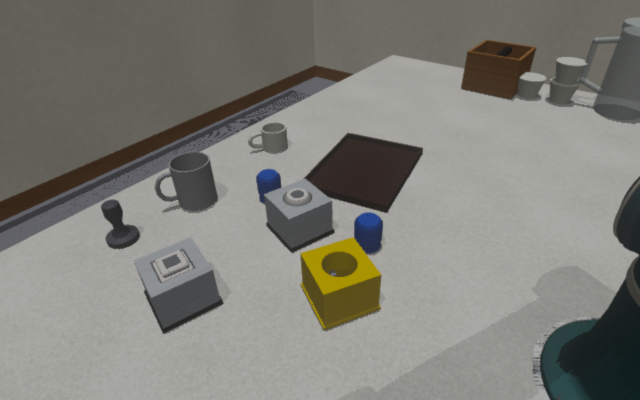

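View pics/top0.png

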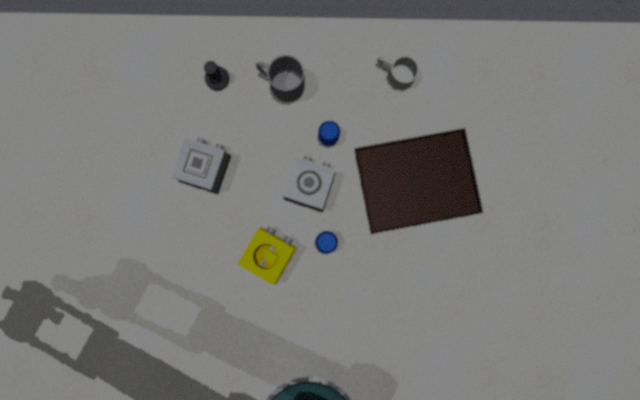

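```bash
python3 - <<'E'
from h import *
crops=[]
for n,(u,v) in(("side",(298,210)),("top",(310,184))):
    p=dict(np.load(f"{n}0.npz")); W=world_map(p)
    c=p["frame"][v-50:v+50,u-50:u+50]; crops.append(cv2.resize(c,(400,400),interpolation=cv2.INTER_CUBIC))
    near=np.hypot(W[...,0]-543,W[...,1]-5)<75
    d=W[near&(W[...,2]>66)&(W[...,2]<79)]; print(n,"rim",len(d),np.median(d[:,2]),cv2.minAreaRect(d[:,:2].astype(np.float32)))
    c=W[near&(W[...,2]>79.5)&(W[...,2]<90)]; print("cap",len(c),c.mean(0),cv2.minEnclosingCircle(c[:,:2].astype(np.float32)))
    tr=W[(np.abs(W[...,0]-560)<140)&(np.abs(W[...,1]+245)<160)&(W[...,2]>10)&(W[...,2]<25)]; print("tray",len(tr),cv2.minAreaRect(tr[:,:2].astype(np.float32)))
    # everything taller than 100 within workspace
    t=W[(W[...,2]>90)&(W[...,0]>300)&(W[...,0]<900)&(np.abs(W[...,1])<400)]; print("tall",len(t), np.round(np.percentile(t,[1,50,99],axis=0)).tolist() if len(t) else "")
cv2.imwrite("pics/crop0.png",np.hstack(crops))
E
```

```text
side rim 1454 75.36781892974062 ((543.9562377929688, 4.752250671386719), (91.86724090576172, 93.38660430908203), 72.96900177001953)
cap 269 [541.54171151   7.13592607  82.64377176] ((542.5031127929688, 5.532780647277832), 22.024669647216797)
tray 1056 ((559.3529663085938, -244.71731567382812), (201.11032104492188, 264.4880676269531), 11.136713981628418)
tall 268 [[740.0, 20.0, 90.0], [778.0, 61.0, 94.0], [819.0, 98.0, 97.0]]
top rim 1405 74.35547573664641 ((542.1461181640625, 6.619228363037109), (90.05113220214844, 90.44898986816406), 72.23121643066406)
cap 274 [540.98199405   5.78004974  82.04092736] ((533.2713012695312, 7.328476905822754), 47.38108825683594)
tray 1006 ((557.8245849609375, -242.9648895263672), (200.6772003173828, 261.1806335449219), 11.258382797241211)
tall 188 [[739.0, 21.0, 90.0], [783.0, 61.0, 93.0], [817.0, 99.0, 98.0]]
```

View pics/crop0.png

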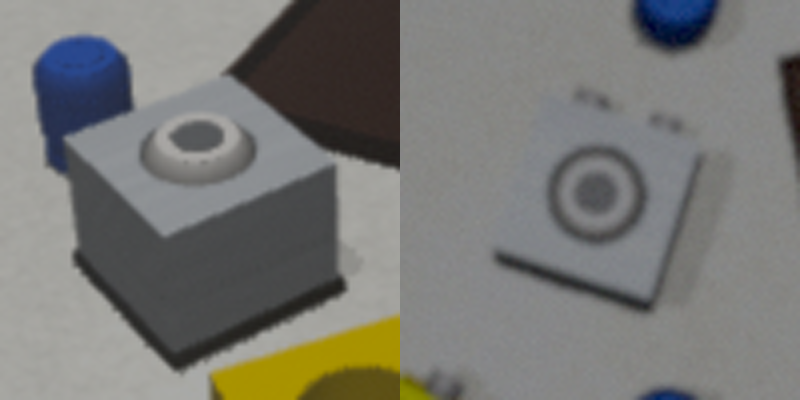

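Lookalikes: the white round cap in the grey dock (side 297,198; top 310,184), blue cylinders (side 268,182 and 369,232), the square cap (side 170,264) and the empty yellow dock (side 340,280). The crop shows a white round cap in a grey aluminium dock, centred at about (542, 6), so that is my choice.

```bash
cat >> h.py <<'E'
from scipy.spatial.transform import Rotation as Ro
def go(x,y,z):
    s=env.sense(); R=Ro.from_quat(s["orientation"]); 
    print("now",np.round(s["position"],1),"quat",np.round(s["orientation"],4),"F",np.round(s["force"],1),"w",round(float(s["width"]),3),"t",s["t"])
    d=np.array([x,y,z])-s["position"]; print("shift cm",np.round(R.inv().apply(d)/10,2),"n rows",np.linalg.norm(d)/62.5)
    down=np.array([0,0,-1.]); zt=R.apply([0,0,1]); c=R.inv().apply(np.cross(zt,down)); print("tilt fix deg",np.round(np.degrees(c),2))
E
python3 -c "
from h import *
go(542.2,6,320)"
```

```text
now [284.9 611.9 404.7] quat [0.2162 0.9764 0.     0.    ] F [-0.7  0.3 -0. ] w 1.004 t 0.85
shift cm [-48.9  -44.07   8.47] n rows 10.619199411008898
tilt fix deg [0.01 0.   0.  ]
```

Call:
jog_arm(
  commands=[
    [[0,0,0,-5,-4.5,0.9,0],[0,0,0,-10,-9,1.7,0],[0,0,0,-15,-13.5,2.6,0],[0,0,0,-19.5,-17.6,3.4,0],[0,0,0,-24.5,-22,4.2,0],[0,0,0,-29.3,-26.4,5.1,0],[0,0,0,-34.2,-30.8,6,0],[0,0,0,-39,-35.2,6.8,0],[0,0,0,-44,-39.6,7.6,0],[0,0,0,-48.9,-44.1,8.5,0]],
  ],
)

```text
t: 2.1
position: [527.7, 39.3, 325.1]
orientation: [0.216, 0.976, 0.0, 0.001]
force: [1.3, 0.5, -1.5]
width: -0.001
```

Call:
jog_arm(
  commands=[
    [[0,0,0,0,0,0,0],[0,0,0,0,0,0,0]],
  ],
)

```text
t: 2.35
position: [527.0, 41.3, 324.7]
orientation: [0.217, 0.976, 0.0, -0.0]
force: [-0.3, 0.8, -0.6]
width: 0.002
```

```bash
python3 - <<'E'
from h import *
go(542.2,6,265)
p=env.get_image("side"); cv2.imwrite("pics/s1.png",cv2.resize(p["frame"][80:320,180:500],(800,600)))
E
```

```text
now [527.   41.3 324.7] quat [ 2.168e-01  9.762e-01  2.000e-04 -3.000e-04] F [-0.3  0.8 -0.6] w 0.002 t 2.35
shift cm [-2.87 -2.55  5.97] n rows 1.1355118002858273
tilt fix deg [ 0.02 -0.04 -0.  ]
```

View pics/s1.png

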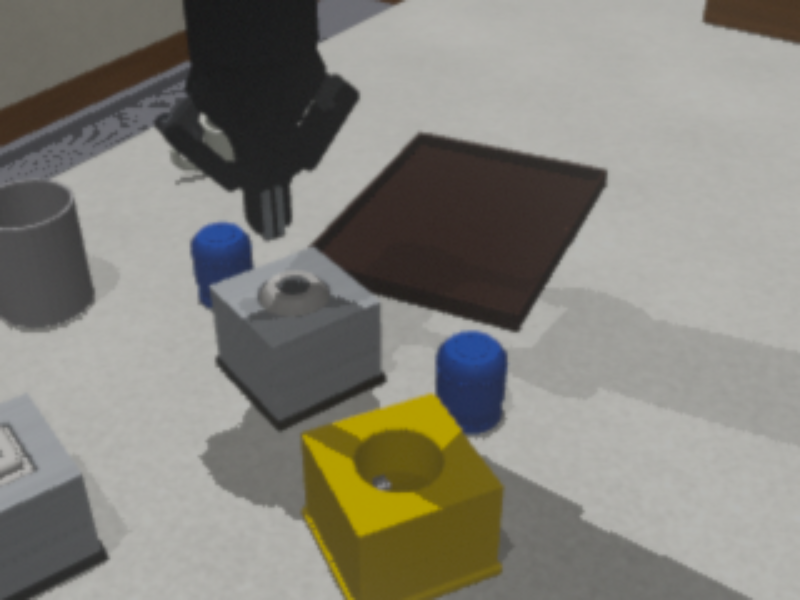

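The closed fingers are at about (270,230) in the crop, with the cap still ahead at (293,285). I'll make up the rest of the shift.

Call:
jog_arm(
  commands=[
    [[0,0,0,-1.5,-1.3,1,0],[0,0,0,-2.9,-2.6,3,0],[0,0,0,-2.9,-2.6,5,0],[0,0,0,-2.9,-2.6,6,0],[0,0,0,-2.9,-2.6,6,0],[0,0,0,-2.9,-2.6,6,0]],
  ],
)

```text
t: 3.15
position: [542.8, 5.5, 265.1]
orientation: [0.216, 0.976, 0.0, 0.0]
force: [0.0, 0.5, -0.1]
width: -0.005
```

```bash
python3 - <<'E'
from h import *
go(542.2,6,255)
a=env.get_image("side");b=env.get_image("top")
cv2.imwrite("pics/s2.png",np.hstack([cv2.resize(a["frame"][140:260,240:360],(400,400)),cv2.resize(b["frame"][130:250,250:370],(400,400))]))
E
```

```text
now [542.8   5.5 265.1] quat [2.161e-01 9.764e-01 0.000e+00 4.000e-04] F [ 0.   0.5 -0.1] w -0.005 t 3.15
shift cm [0.07 0.02 1.01] n rows 0.1619988228217097
tilt fix deg [ 0.01  0.04 -0.  ]
```

View pics/s2.png

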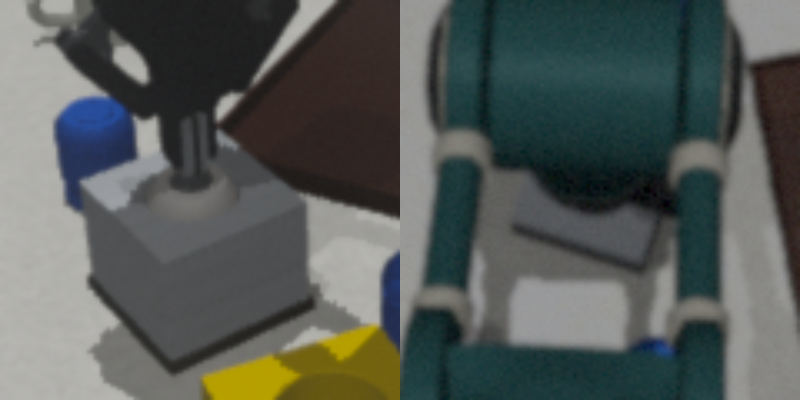

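In the side crop the closed tips sit centrally over the cap at about (190,185). Next is a slow press with the force checked.

Call:
jog_arm(
  commands=[
    [[0,0,0,0,0,0.5,0],[0,0,0,0,0,0.9,0],[0,0,0,0,0,1.1,0],[0,0,0,0,0,1.2,0],[0,0,0,0,0,1.3,0],[0,0,0,0,0,1.3,0]],
  ],
)

```text
t: 4.0
position: [542.5, 5.5, 251.9]
orientation: [0.216, 0.976, 0.0, 0.0]
force: [0.0, 0.2, 3.6]
width: 0.0
```

Call:
jog_arm(
  commands=[
    [[0,0,0,0,0,0.1,0],[0,0,0,0,0,0.2,0],[0,0,0,0,0,0.2,0]],
  ],
)

```text
t: 4.38
position: [542.6, 5.5, 250.0]
orientation: [0.216, 0.976, 0.0, 0.0]
force: [-0.4, 0.7, 5.4]
width: 0.002
```

Call:
jog_arm(
  commands=[
    [[0,0,0,0,0,0.05,0],[0,0,0,0,0,0.1,0],[0,0,0,0,0,0.1,0]],
  ],
)

```text
t: 4.75
position: [542.9, 5.5, 249.9]
orientation: [0.216, 0.976, 0.0, 0.001]
force: [-3.7, 1.2, 9.0]
width: 0.002
```

The force has jumped to 9 N and z no longer drops, so it is at the stop. Releasing upward.

Call:
jog_arm(
  commands=[
    [[0,0,0,0,0,-1,0],[0,0,0,0,0,-3,0],[0,0,0,0,0,-6,0.3],[0,0,0,0,0,-9,1],[0,0,0,0,0,-11,1],[0,0,0,0,0,-11,1],[0,0,0,0,0,-11,1],[0,0,0,0,0,-11,1]],
  ],
)

```text
t: 5.75
position: [541.8, 5.5, 357.0]
orientation: [0.216, 0.976, -0.0, -0.001]
force: [-0.7, 0.0, 0.7]
width: 0.999
```

```bash
python3 - <<'E'
from h import *
go(542.2,6,251)
a=env.get_image("side")
cv2.imwrite("pics/s3.png",cv2.resize(a["frame"][100:260,220:380],(600,600)))
W=world_map(a)
for m in env.cut_out(a,"round_mid"):
    w=W[m["pixels"]]; print(np.round(m["centre"]),round(m["conf"],2),np.round(np.nanpercentile(w,[3,50,97],axis=0)).tolist())
near=np.hypot(W[...,0]-542,W[...,1]-5)<33
c=W[near&(W[...,2]>80)&(W[...,2]<118)]; print(len(c),np.percentile(c[:,2],[50,90,98]))
k=W[near&(W[...,2]>108)&(W[...,2]<118)]; print("cap",len(k),k.mean(0),cv2.minEnclosingCircle(k[:,:2].astype(np.float32)))
b=W[near&(W[...,2]>82)&(W[...,2]<103)][:,:2]
from scipy.optimize import least_squares
r=least_squares(lambda q:np.hypot(*(b-q).T)-25,[542,6],loss="soft_l1"); print("fit",r.x,np.std(r.fun))
E
```

```text
now [541.8   5.5 357. ] quat [ 2.162e-01  9.763e-01 -3.000e-04 -1.400e-03] F [-0.7  0.   0.7] w 0.999 t 5.75
shift cm [-0.04  0.07 10.6 ] n rows 1.6966280704120535
tilt fix deg [-0.07 -0.15 -0.  ]
[266. 182.] 0.81 [[637.0, -52.0, 7.0], [653.0, -25.0, 53.0], [675.0, -13.0, 62.0]]
[368. 233.] 0.6 [[392.0, -49.0, 4.0], [407.0, -22.0, 48.0], [434.0, -10.0, 62.0]]
[297. 194.] 0.56 [[519.0, -9.0, 75.0], [533.0, 17.0, 104.0], [559.0, 29.0, 114.0]]
691 [105.65220851 113.00884275 113.89788888]
cap 289 [541.0955814    8.02551034 111.97322444] ((541.7338256835938, 6.622653961181641), 22.018341064453125)
fit [544.45803952   4.21478399] 0.7961025394304867
```

View pics/s3.png

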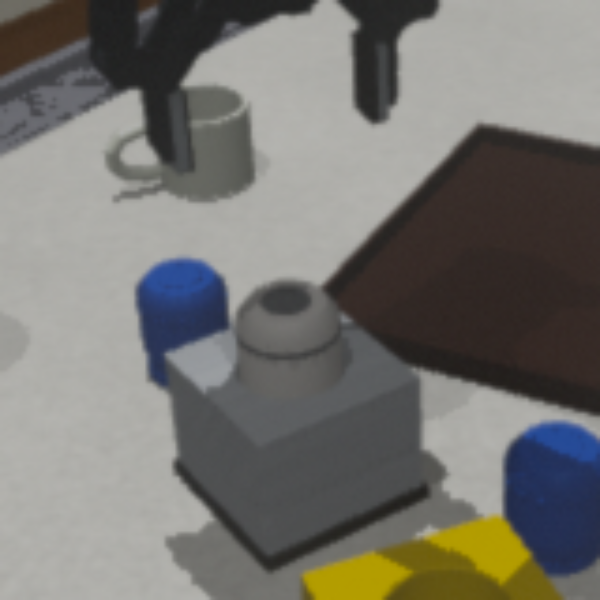

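The side crop shows the cartridge sprung out, its cap face at (285,298) and the fingers open above it. The depth map puts the cap at z≈112. Lowering over it and gripping.

Call:
jog_arm(
  commands=[
    [[0,0,0,0,0,4,1],[0,0,0,0,0,8,1],[0,0,0,0,0,10,1],[0,0,0,0,0,10.8,1],[0,0,0,0,0,10.8,1],[0,0,0,0,0,10.8,1]],
  ],
  newtons=40,
)

```text
t: 6.6
position: [543.1, 5.5, 251.9]
orientation: [0.216, 0.976, 0.0, 0.001]
force: [0.4, 0.1, -0.2]
width: 1.001
```

Call:
jog_arm(
  commands=[
    [[0,0,0,0,0,0,0.65],[0,0,0,0,0,0,0.5],[0,0,0,0,0,0,0],[0,0,0,0,0,0,0],[0,0,0,0,0,0,0],[0,0,0,0,0,0,0],[0,0,0,0,0,0,0]],
  ],
  newtons=40,
)

```text
t: 7.48
position: [542.7, 5.5, 250.9]
orientation: [0.216, 0.976, 0.0, 0.0]
force: [0.9, -0.1, 0.7]
width: 0.573
```

```bash
python3 - <<'E'
from h import *
go(542.2,6,349)
a=env.get_image("side")
cv2.imwrite("pics/s4.png",cv2.resize(a["frame"][100:260,220:380],(600,600)))
E
```

```text
now [542.7   5.5 250.9] quat [2.162e-01 9.764e-01 1.000e-04 4.000e-04] F [ 0.9 -0.1  0.7] w 0.573 t 7.475
shift cm [ 0.06  0.03 -9.81] n rows 1.5692509420505507
tilt fix deg [0.02 0.04 0.  ]
```

View pics/s4.png

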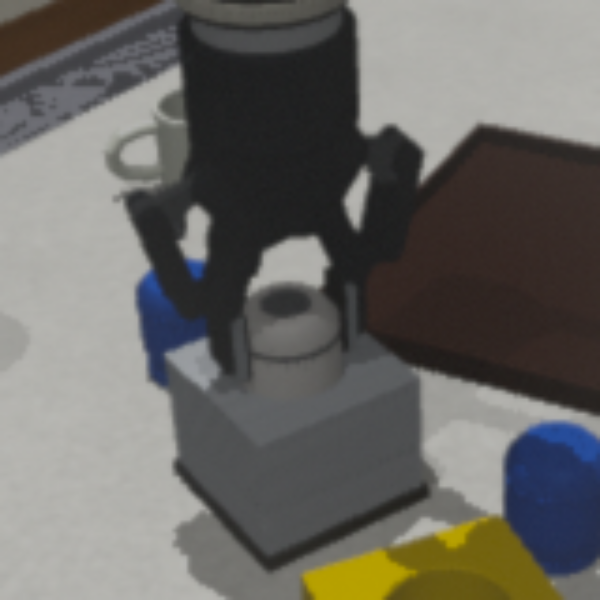

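The width is 0.573 (about 49 mm) and the pads at (240,345) and (350,310) hold the cylinder. Lifting straight up.

Call:
jog_arm(
  commands=[
    [[0,0,0,0,0,-0.5,0],[0,0,0,0,0,-1.5,0],[0,0,0,0,0,-3,0],[0,0,0,0,0,-5,0],[0,0,0,0,0,-7.5,0],[0,0,0,0,0,-10,0],[0,0,0,0,0,-10,0],[0,0,0,0,0,-10,0]],
  ],
)

```text
t: 8.52
position: [542.0, 5.5, 350.3]
orientation: [0.216, 0.976, -0.0, -0.0]
force: [-0.4, -1.2, -0.8]
width: 0.571
```

```bash
python3 - <<'E'
from h import *
go(558,-242,300)
a=env.get_image("side")
cv2.imwrite("pics/s5.png",cv2.resize(a["frame"][60:260,200:400],(600,600)))
E
```

```text
now [542.    5.5 350.3] quat [ 2.162e-01  9.764e-01 -1.000e-04 -3.000e-04] F [-0.4 -1.2 -0.8] w 0.571 t 8.525
shift cm [-11.9  -21.76   5.03] n rows 4.0494817832788295
tilt fix deg [-0.01 -0.03  0.  ]
```

View pics/s5.png

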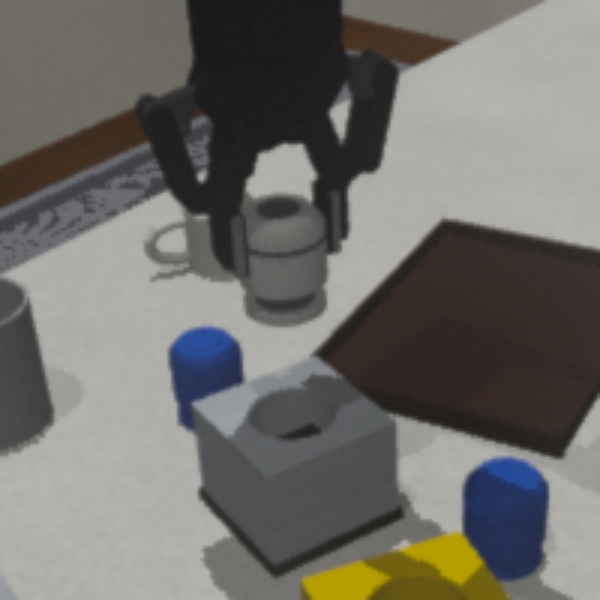

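The cartridge hangs upright in the grip at (285,260) and the well below at (300,420) is empty. Carrying it over the tray.

Call:
jog_arm(
  commands=[
    [[0,0,0,-1,-1.8,0,0],[0,0,0,-3,-5.5,0,0],[0,0,0,-5,-9.2,0,0],[0,0,0,-7,-12.8,0,0],[0,0,0,-9,-16.5,1,0],[0,0,0,-11,-20.2,2.5,0],[0,0,0,-11.9,-21.8,4,0],[0,0,0,-11.9,-21.8,5,0],[0,0,0,-11.9,-21.8,5,0],[0,0,0,-11.9,-21.8,5,0]],
  ],
)

```text
t: 9.82
position: [558.5, -241.1, 301.0]
orientation: [0.215, 0.977, 0.0, 0.0]
force: [0.4, 1.1, -1.6]
width: 0.567
```

```bash
python3 - <<'E'
from h import *
go(558,-242,204)
a=env.get_image("side")
cv2.imwrite("pics/s6.png",cv2.resize(a["frame"][40:240,260:460],(600,600)))
W=world_map(a)
# foot height: lowest white points under gripper
near=np.hypot(W[...,0]-558,W[...,1]+242)<32
g=near&(W[...,2]>60)&(W[...,2]<170)&(a["frame"].min(-1)>75); print(g.sum(),np.percentile(W[g][:,2],[0,2,10,50,90]))
E
```

```text
now [ 558.5 -241.1  301. ] quat [2.155e-01 9.765e-01 2.000e-04 0.000e+00] F [ 0.4  1.1 -1.6] w 0.567 t 9.825
shift cm [ 0.01 -0.11  9.7 ] n rows 1.5516666114182847
tilt fix deg [ 0.02  0.   -0.  ]
493 [101.08520995 103.12834041 106.95196794 136.55714072 160.89062584]
```

View pics/s6.png

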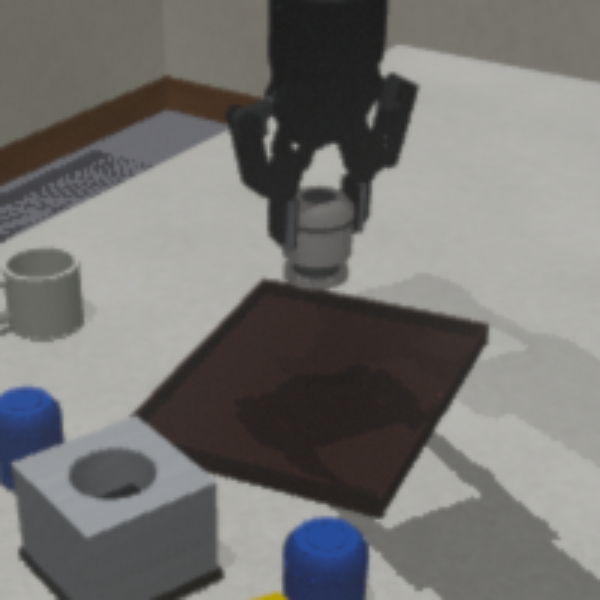

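The cartridge is upright over the tray at crop (320,240), with its foot at z≈101 for TCP z 301. Floor contact should come about 9.6 cm lower.

Call:
jog_arm(
  commands=[
    [[0,0,0,0,0,2,0],[0,0,0,0,0,4.5,0],[0,0,0,0,0,7,0],[0,0,0,0,0,8.5,0],[0,0,0,0,0,9.1,0],[0,0,0,0,0,9.1,0],[0,0,0,0,0,9.1,0]],
  ],
)

```text
t: 10.75
position: [558.9, -242.6, 210.8]
orientation: [0.216, 0.976, -0.0, 0.001]
force: [-0.6, -0.9, -1.1]
width: 0.574
```

Call:
jog_arm(
  commands=[
    [[0,0,0,0,0,0.15,0],[0,0,0,0,0,0.3,0],[0,0,0,0,0,0.3,0]],
  ],
)

```text
t: 11.12
position: [558.2, -242.3, 206.8]
orientation: [0.216, 0.976, 0.0, 0.0]
force: [0.2, -0.2, -0.2]
width: 0.566
```

Call:
jog_arm(
  commands=[
    [[0,0,0,0,0,0.1,0],[0,0,0,0,0,0.15,0],[0,0,0,0,0,0.15,0]],
  ],
)

```text
t: 11.5
position: [558.3, -242.3, 205.1]
orientation: [0.216, 0.976, -0.0, -0.0]
force: [0.2, -0.5, -2.0]
width: 0.57
```

Call:
jog_arm(
  commands=[
    [[0,0,0,0,0,0.05,0],[0,0,0,0,0,0.1,0],[0,0,0,0,0,0.1,0]],
  ],
)

```text
t: 11.88
position: [558.3, -242.4, 205.0]
orientation: [0.216, 0.976, 0.0, 0.0]
force: [-3.5, 1.6, 5.4]
width: 0.568
```

Contact: +5.4 N with z no longer dropping. Opening gently.

Call:
jog_arm(
  commands=[
    [[0,0,0,0,0,-0.05,0.6],[0,0,0,0,0,-0.05,0.65],[0,0,0,0,0,-0.05,0.75],[0,0,0,0,0,-0.05,0.9],[0,0,0,0,0,-0.05,1],[0,0,0,0,0,-0.05,1],[0,0,0,0,0,-0.05,1]],
  ],
)

```text
t: 12.75
position: [558.3, -242.3, 204.8]
orientation: [0.216, 0.976, -0.0, 0.0]
force: [-0.8, 0.4, 0.8]
width: 1.001
```

Call:
jog_arm(
  commands=[
    [[0,0,0,0,0,-2,1],[0,0,0,0,0,-5,1],[0,0,0,0,0,-10,1],[0,0,0,0,0,-14,1],[0,0,0,0,0,-18,1],[0,0,0,0,0,-18,1],[0,0,0,0,0,-18,1]],
  ],
)

```text
t: 13.62
position: [558.1, -242.2, 385.6]
orientation: [0.216, 0.976, -0.0, 0.001]
force: [-0.0, 0.4, -0.3]
width: 0.998
```

```bash
python3 - <<'E'
from h import *
go(558,-242,400)
a=env.get_image("side")
cv2.imwrite("pics/s7.png",cv2.resize(a["frame"][80:330,120:440],(768,600)))
W=world_map(a)
for t in("round_mid","square_mid","tray"):
  for m in env.cut_out(a,t):
    w=W[m["pixels"]]; print(t,np.round(m["centre"]),round(m["conf"],2),np.round(np.nanpercentile(w,[3,50,97],axis=0)).tolist())
near=np.hypot(W[...,0]-558,W[...,1]+242)<34
k=W[near&(W[...,2]>60)&(W[...,2]<75)]; print("cap",len(k),k.mean(0),k[:,2].std(),cv2.minEnclosingCircle(k[:,:2].astype(np.float32)))
E
```

```text
now [ 558.1 -242.2  385.6] quat [ 2.162e-01  9.764e-01 -1.000e-04  5.000e-04] F [-0.   0.4 -0.3] w 0.998 t 13.625
shift cm [ 0.02  0.02 -1.44] n rows 0.22969383525559642
tilt fix deg [-0.    0.06  0.  ]
round_mid [370. 232.] 0.9 [[392.0, -47.0, 6.0], [407.0, -21.0, 48.0], [432.0, -10.0, 62.0]]
round_mid [266. 182.] 0.84 [[637.0, -53.0, 6.0], [653.0, -25.0, 52.0], [677.0, -13.0, 62.0]]
round_mid [366. 160.] 0.81 [[535.0, -256.0, 8.0], [550.0, -228.0, 46.0], [576.0, -218.0, 67.0]]
square_mid [172. 266.] 0.95 [[558.0, 224.0, 73.0], [575.0, 249.0, 82.0], [602.0, 270.0, 84.0]]
tray [368. 171.] 0.97 [[448.0, -378.0, 2.0], [540.0, -221.0, 6.0], [662.0, -116.0, 19.0]]
cap 186 [ 556.76808192 -238.13437825   64.57901098] 1.9062651366226626 ((558.8369750976562, -240.8744659423828), 23.3425235748291)
```

View pics/s7.png

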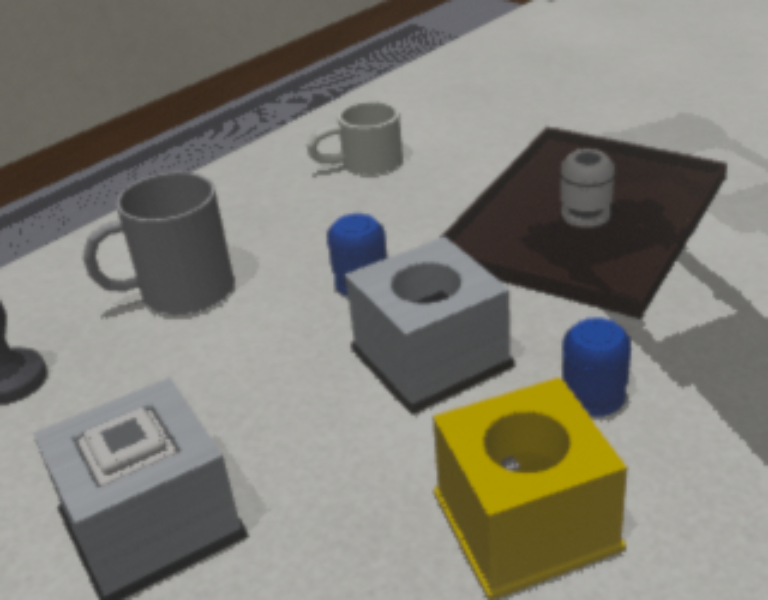

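The cartridge stands upright on the tray at crop (587,188), clear of the rim. The square cap at (125,440) is still low in its dock (z≈82), and the blue and yellow things haven't moved. The gripper is clear, so I'm handing in.

```bash
python3 -c "
from plant import env
print(env.finish_job())"
```

```text
the job is handed in; nothing more can be done
None
```

The round cartridge is out of its dock and standing upright on the serving tray, and I handed the job in at about 13.7 s of the 48 s allowed.

- **Press:** I pressed the cap straight down with the fingers shut until it went solid. It had moved about 5 mm, and the force rose from 5 N to 9 N. The cartridge then sprang up to a cap height of about 112 mm.
- **Move:** I gripped it at 40 N, lifted it straight out and set it down near the tray's centre, at about (558, -242) mm. The force showed contact with the tray floor before I opened the fingers and backed off about 180 mm.
- **Last checks:** The final side picture showed the cartridge upright and well inside the rim. Its cap was at about 65 mm, as expected for a 60 mm cartridge on the 5 mm floor.
- **Left alone:** The square cap was still at 82 mm, so it stayed latched. The blue cylinders and the yellow dock had not moved.

No check failed. The two cameras agreed on positions to within about 2 mm. I made the final check with the side camera only.

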